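# Set the specimen jars in a row on the class tray

### The arm

A 6-joint arm with a two-finger parallel gripper is mounted at the origin on the work surface. World frame = base frame: x ahead of the robot, y to its left, z up, the work surface at z = 0. Lengths are in m, angles in degrees, forces in N, time in s.
With the tool pointing down it reaches from about 0.3 to 0.75 m from the base axis. Payload 8.5 kg.
Tool frame: the origin (TCP) lies on the centre line of the jaws, within the pads' length; the fingertips stand 19 mm ahead of it and the grasp point (between the pads) is the TCP (env.tcp_to_tips is the z of the fingertips in the tool frame, in m); z points along the fingers, y is the line along which they close (so a half turn about z gives the same grasp; the last joint's range is limited). The gripper opens to 85 mm and grips with 20 to 120 N. Pads are 22 mm wide; open, the fingers measure 114 mm over their backs; the gripper's body (76 mm by 85 mm) begins 54 mm behind the grasp point. The pads swing forward as they close: fully open they stand 13 mm farther back than shut.
Start: joints at [51.033, 21.807, 74.336, -0, 83.858, -12.336], TCP at [0.247, 0.492, 0.25] pointing down, gripper open.
Joint ranges: [-178.18, 178.18], [-50.72, 133.34], [12.68, 142.11], [-81.47, 261.47], [9.98, 163.14], [-165.26, 165.26]. Speed limits (degrees/s): [136.94, 136.94, 180, 180, 180, 180].

### API

Orientations are given as a 3x3 rotation matrix whose columns are the frame's x, y, z axes.
In Python, from rig import env gives the robot as it stands.
- The arm moves only by the tool servo_tool, never from a script. Its argument "steps" is a list of rows, each an object of numbers: "tx", "ty", "tz": the shift along the world's x, y, z in cm; "yaw": the turn about the world's z in degrees; "claw": the finger opening in cm, from 0 to 8.54. In form: [{"tx": .., "ty": .., "tz": .., "yaw": .., "claw": ..}, ...]. A call has 1 to 20 rows; each row shifts and turns the commanded pose from where the row before left it; what a row does not reach is not made up. A row lasts 1/10 s, in which the tool goes at most 50 mm and 8.59 degrees, less where a joint would pass 70% of its speed; a pose out of reach is approached as far as the arm can. A call with a gripper value outside its range is refused whole. The fingers move at their own pace and stop on an object; "newtons" is the grip in N (left out, the last holds). Time passes only in rows, so rows that do not move let the fingers close. It gives the time, the measured TCP pose, the force, the opening and the grip force at its end, in the units of the state.
- env.observe(): the state, without advancing time (a new reading comes with each control period).
- env.get_image(name): name is "side" or "top"; returns (picture, depth): 384x512x3 uint8, red, green, blue; 384x512 float32, m along the optical axis (not along the pixel's ray), 0 where there is no reading.
- env.camera_model(name): a dict with "fovy" (degrees; the focal length in pixels is half the picture's height over the tangent of half this angle, whatever the lens; pixels are square), "cx", "cy" (the principal point, pixels), "dist_coeffs" ([k1, k2, p1, p2, k3] as OpenCV has them; the pictures are not rectified), "T" (4x4, takes a point from camera to world coordinates). Camera axes: x right, y down, z forward; pixel columns grow to the right and rows downward; lengths in m; the calibration is good to about 2 mm. A picture is of the moment at which its call begins. camera_model takes no time and is no camera call.
- env.close_job(): hands the job in; it is judged then, once.
The state is a dict: "time_s": time; "q": joint angles; "qvel": joint speeds; "joint_efforts": joint torques, N m; "position": TCP position; "tool_rot": TCP orientation; "ft_force": force on the tool from outside, world axes, zero at the start; "wrist_torque": the same for the moment, N m; "grip_width": finger opening in m; "gripper_force": force on a finger pad.
Only numpy, scipy, OpenCV 4.12 (cv2) and the standard library are available. Lean on these libraries where they do the work, as an engineer would, in place of code of your own. Each camera call takes 0.05 s, during which the arm holds its last target. There are 200 camera calls.

### The job

Set out the specimens for the next class: stand the three squat amber jars upright in a neat row on the low metal tray, one centred on each of its three ring marks. Set each jar down on the tray rather than dropping it; the slim vial, the flat jar and the beaker are not part of the set.

Things in the scene. Friction and masses are not known exactly. Their poses are not given: they have to be found in the camera images.
- tray: low aluminium tray fixed to the bench, 140 mm (its x) by 300 mm (its y), with a thin floor whose upper face is 3 mm above the bench and a rim 12 mm high and 3 mm thick. Origin: centre of its underside, z up. Three ring marks 60 mm in outer diameter, flat on its floor, lie in a row along its y axis, centred at y = -85, 0 and +85 mm, x = 0. Its long side stands roughly across the robot's view, at varying yaw; it starts empty.
- jar1_mid (a point): one of the three squat specimen jars, all alike: round, amber glass with a paper label and a black lid, 48 mm in diameter, 60 mm tall, about 0.1 kg, standing upright on the bench. Point at its centre, 30 mm above its underside; z up along the jar. The slimmer (30 mm wide), the flatter (64 mm wide, 34 mm tall) and the open vessels near it are not wanted.
- jar2_mid (a point): one of the three squat specimen jars, all alike: round, amber glass with a paper label and a black lid, 48 mm in diameter, 60 mm tall, about 0.1 kg, standing upright on the bench. Point at its centre, 30 mm above its underside; z up along the jar. The slimmer (30 mm wide), the flatter (64 mm wide, 34 mm tall) and the open vessels near it are not wanted.
- jar3_mid (a point): one of the three squat specimen jars, all alike: round, amber glass with a paper label and a black lid, 48 mm in diameter, 60 mm tall, about 0.1 kg, standing upright on the bench. Point at its centre, 30 mm above its underside; z up along the jar. The slimmer (30 mm wide), the flatter (64 mm wide, 34 mm tall) and the open vessels near it are not wanted.
Things that resemble listed ones, but are neither listed nor needed, are in the scene too. Leave any red look-alike of the part that bears jar2_mid alone. What is shaped like the part that bears jar3_mid but turquoise is not meant.

How it is judged:
By the outcome, as a careful person would: the job done as asked, in the order asked, and still so for the second after the job is handed in, with the robot touching nothing.
It also fails if it takes over 69 s, if anything falls off the work surface, if the arm or the gripper's body presses on something with over 40 N, if the wrist force passes 120 N, or if a joint passes its speed limit or range.

## Working session

There is one attempt and no reset: what is moved stays moved. The work goes in short steps, Python scripts to look and compute and a tool call to move; the robot and the scene stay as the last step left them, time stands still between calls to the robot, and variables do not carry over. Pictures are saved under pics/ and viewed, at most 10 in all, crops included, and the job is handed in when it is done.

Besides the shell and the picture viewer there is one more tool, called after "Request:" as name([rows], argument=value, ...), one row to a line, values as JSON. servo_tool: Moves the arm, as the interface text tells. Its arguments: {"type":"object","properties":{"steps":{"type":"array"},"newtons":{"type":"number"}},"required":["steps"]}

```bash
ls; mkdir -p pics
python3 - <<'E'
from rig import env
import cv2,numpy as np
for n in("top","side"):
    im,d=env.get_image(n); cv2.imwrite(f"pics/{n}0.png",im[:,:,::-1]); np.savez(f"{n}0.npz",im=im,d=d)
    m=env.camera_model(n); print({k:np.round(v,4).tolist() for k,v in m.items()})
s=env.observe();print(s['time_s'],s['position'],s['tool_rot'],s['grip_width'])
E
```

```text
pics
{'fovy': 55.0774, 'cx': 257.0666, 'cy': 188.4702, 'dist_coeffs': [-0.001, 0.0, 0.0, 0.0, 0.0], 'T': [[0.009, -0.9929, 0.1184, 0.4345], [-0.9994, -0.0131, -0.0336, 0.0748], [0.0349, -0.118, -0.9924, 0.8719], [0.0, 0.0, 0.0, 1.0]]}
{'fovy': 52.7357, 'cx': 250.9459, 'cy': 190.6776, 'dist_coeffs': [0.026, 0.0, 0.0, 0.0, 0.0], 'T': [[0.7889, -0.37, 0.4907, 0.0414], [-0.6145, -0.4872, 0.6205, -0.5551], [0.0094, -0.791, -0.6117, 0.6601], [0.0, 0.0, 0.0, 1.0]]}
0.1 [0.24637996 0.49146602 0.24977428] [[-8.93897864e-01  4.48269951e-01 -8.12183461e-04]
 [ 4.48270596e-01  8.93897369e-01 -9.82826673e-04]
 [ 2.85436995e-04 -1.24262463e-03 -9.99999187e-01]] 0.08549739266315616
```

View pics/top0.png

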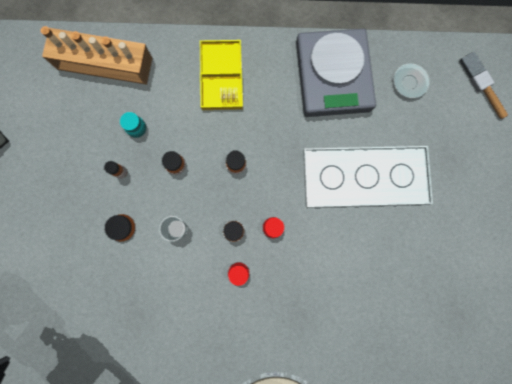

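View pics/side0.png

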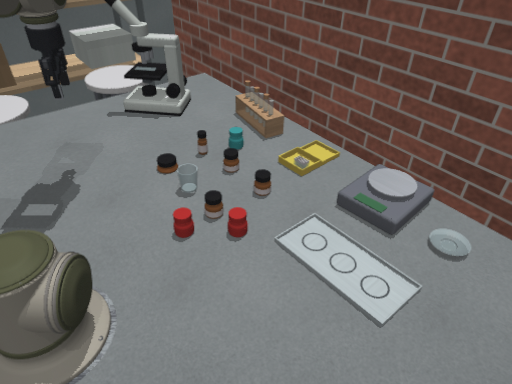

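The top view shows the tray with its corners at about (304,148), (428,146), (431,204) and (307,208). Its rings are at (332,177), (367,176) and (402,175).

Candidates in the top view:
- **Black lids:** (173,161), (235,161) and (234,231) look like the squat amber jars.
- **Not wanted:** slim vial (113,168), flat jar (119,228), beaker (173,229), red look-alikes (274,228) and (238,274), turquoise look-alike (133,123).

I'll measure these and check the choice in one crop.

```bash
cat > h.py <<'E'
from rig import env
import cv2,numpy as np
def ray(n,uv,z):
    m=env.camera_model(n); T=np.array(m['T']); f=192/np.tan(np.radians(m['fovy'])/2)
    K=np.array([[f,0,m['cx']],[0,f,m['cy']],[0,0,1]])
    p=cv2.undistortPoints(np.float64(uv).reshape(-1,1,2),K,np.float64(m['dist_coeffs'])).reshape(-1,2)
    d=np.c_[p,np.ones(len(p))]@T[:3,:3].T
    return T[:3,3]+d*((z-T[2,3])/d[:,2])[:,None]
def blobs(mask,lo=60,hi=20000):
    n,l,s,c=cv2.connectedComponentsWithStats(mask.astype(np.uint8))
    return [(c[i],s[i],l==i) for i in range(1,n) if lo<s[i,4]<hi]
def circles(n,im,box,z,thr=38):
    """dark lids: fitted circle from the mask"""
    x0,y0,x1,y1=box; M=np.zeros(im.shape[:2],bool); M[y0:y1,x0:x1]=im[y0:y1,x0:x1].max(2)<thr
    out=[]
    for c,s,m in blobs(M):
        (u,v),r=cv2.minEnclosingCircle(np.argwhere(m)[:,::-1].astype(np.float32))
        out.append((np.round(c,1),s[2:],np.round([u,v,r],1),np.round(ray(n,[c],z)[0],4)))
    return out
E
python3 - <<'E'
from h import *
t=np.load('top0.npz'); s=np.load('side0.npz')
for o in circles('top',t['im'],(95,145,300,290),.06): print('top',*o)
for o in circles('side',s['im'],(140,110,300,240),.06): print('side',*o)
im=t['im']; w=(im.min(2)>205); 
b=[x for x in blobs(w) if 290<x[0][0]<440 and 140<x[0][1]<215]
for c,st,m in b: print('w',c,st)
m=max(b,key=lambda x:x[1][4])[2]
r=cv2.minAreaRect(np.argwhere(m)[:,::-1].astype(np.float32)); P=cv2.boxPoints(r)
W=ray('top',P,.012);print(r,W.round(4).tolist(),W.mean(0))
# rings: dark pixels inside tray
R=np.zeros(w.shape,bool);R[160:195,315:420]=im[160:195,315:420].max(2)<150
for c,st,m in blobs(R,20): 
    e=cv2.fitEllipse(np.argwhere(m)[:,::-1].astype(np.float32)); print('ring',c.round(1),st,np.round(e[0],1),ray('top',[e[0]],.003)[0].round(4))
S=s['im'];M=np.zeros(w.shape,bool);M[220:315,275:415]=S[220:315,275:415].max(2)<110
for c,st,m in blobs(M,30):
    e=cv2.fitEllipse(np.argwhere(m)[:,::-1].astype(np.float32)); print('sring',st,np.round(e[0],1),ray('side',[e[0]],.003)[0].round(4))
cv2.imwrite('pics/crop.png',np.vstack([cv2.resize(im[145:290,95:295],(800,580))[:, :, ::-1][:300*2:2,::2].repeat(1,0), cv2.resize(S[110:240,140:300],(400,310))[:,:,::-1]]))
E
```

```text
side [160.7 113. ] [43  5 76] [161.  111.5  21. ] [0.5437 0.5786 0.06  ]
side [230.7 153.9] [ 14  11 122] [230.7 154.    6.7] [0.5828 0.2255 0.06  ]
side [166.4 160.7] [ 18  13 191] [166.5 160.5   8.9] [0.4187 0.3052 0.06  ]
side [262.4 176.1] [ 14  12 145] [262.5 176.5   7.4] [0.586  0.0852 0.06  ]
side [212.9 197.9] [ 15  13 175] [212.7 197.8   7.9] [0.4301 0.0876 0.06  ]
w [365.07217125 177.56697248] [ 305  149  123   58 4905]
w [331.62111801 177.00931677] [322 167  20  21 322]
w [366.634375 176.125   ] [357 166  20  21 320]
w [401.35197368 175.23355263] [392 166  20  20 304]
((366.1226501464844, 176.9132843017578), (55.200931549072266, 120.81450653076172), 88.40885925292969) [[0.6289, -0.0682, 0.012], [0.6421, -0.3626, 0.012], [0.508, -0.3602, 0.012], [0.4967, -0.071, 0.012]] [ 0.56892912 -0.21550476  0.012     ]
sring [278 220  30  18  41] [292.  228.7] [ 0.5549 -0.0707  0.003 ]
sring [321 220  94  65 185] [369.6 253.1] [ 0.6417 -0.2385  0.003 ]
sring [359 220  53  19 529] [386.4 226.1] [ 0.7482 -0.2055  0.003 ]
sring [275 239  95  76 430] [324.  280.3] [ 0.5004 -0.2298  0.003 ]
sring [393 294  22  21  36] [404.7 303.6] [ 0.5867 -0.3692  0.003 ]
```

View pics/crop.png

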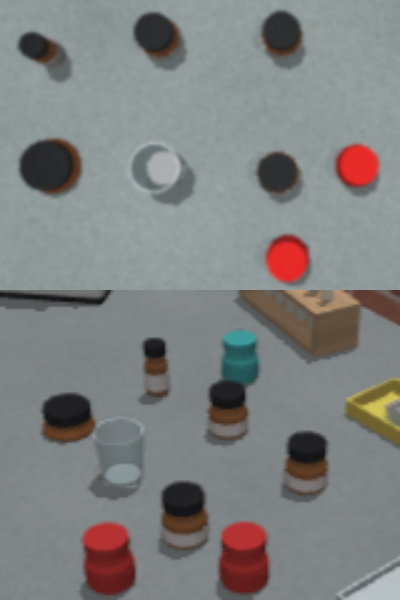

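The crop confirms the choice. The three amber jars with black lids and labels are at top (173,161), (235,161) and (234,231), and in side at (231,154), (262,176) and (213,198). The vial, flat jar, beaker, two red jars and one turquoise jar are all distinct.

Run:
```python
from h import *
t=np.load('top0.npz');im=t['im'];s=np.load('side0.npz')
for th in(55,65): 
  for o in circles('top',im,(95,145,300,290),.06,th): print('top',*o)
R=ray('top',[[331.62,177.01],[366.63,176.12],[401.35,175.23]],.003);print(R.round(4), R[0]-R[1],R[1]-R[2])
d=R[0]-R[2];print('yaw of tray y',np.degrees(np.arctan2(d[1],d[0])))
M=np.zeros(im.shape[:2],bool);M[225:305,295:400]=s['im'][225:305,295:400].min(2)>170
for c,st,m in blobs(M,100): print('side',c.round(1),st,ray('side',[c],.003)[0].round(4))
# depth heights of the lids
T=np.array(env.camera_model('top')['T']);
for uv in((173,161),(235,161),(234,231)): print(t['d'][uv[1],uv[0]])
```

```text
top [171.9 161. ] [ 19  19 270] [171.8 161.1   9.4] [0.5903 0.2374 0.06  ]
top [235.2 160.6] [ 17  18 242] [235.  160.5   9. ] [0.5936 0.0968 0.06  ]
top [111.7 167.6] [ 14  12 132] [111.7 167.9   7. ] [0.5735 0.3686 0.06  ]
top [118.1 227.4] [ 25  24 483] [118.  227.5  12.8] [0.4426 0.3477 0.06  ]
top [233.  230.8] [ 17  18 245] [232.9 230.7   8.9] [0.4375 0.099  0.06  ]
top [235.2 160.3] [ 18  19 270] [235.4 160.2   9.5] [0.5942 0.0968 0.06  ]
top [171.9 161. ] [ 19  19 289] [172. 161.  10.] [0.5903 0.2374 0.06  ]
top [111.9 167.6] [ 15  13 147] [112.1 167.3   7.4] [0.5734 0.3681 0.06  ]
top [118.2 227.3] [ 27  24 511] [118.  227.   13.2] [0.4426 0.3476 0.06  ]
top [233.  230.8] [ 19  19 276] [233.  230.9   9.4] [0.4374 0.0991 0.06  ]
[[ 0.5683 -0.1337  0.003 ]
 [ 0.5716 -0.2189  0.003 ]
 [ 0.575  -0.304   0.003 ]] [-0.00338809  0.08516486  0.        ] [-0.0034038   0.08509611  0.        ]
yaw of tray y 92.28437713299925
side [346.6 265.9] [ 295  225  105   80 3304] [ 0.57   -0.2321  0.003 ]
side [314.2 241.4] [304 234  21  15 233] [ 0.5671 -0.1347  0.003 ]
side [342.5 262.4] [332 255  22  16 283] [ 0.5704 -0.2199  0.003 ]
side [374.6 286.1] [363 277  24  19 342] [ 0.5739 -0.305   0.003 ]
0.81435484
0.8227721
0.80091584
```

Request:
servo_tool([
  {"tx": 1.2, "ty": -0.9, "tz": 0, "yaw": -2.2},
  {"tx": 2.3, "ty": -1.7, "tz": -0.6, "yaw": -4.2},
  {"tx": 2.3, "ty": -1.7, "tz": -0.6, "yaw": -4.2},
  {"tx": 2.3, "ty": -1.7, "tz": -0.6, "yaw": -4.2},
  {"tx": 2.3, "ty": -1.7, "tz": -0.6, "yaw": -4.2},
  {"tx": 2.3, "ty": -1.7, "tz": -0.6, "yaw": -4.2},
  {"tx": 2.3, "ty": -1.7, "tz": -0.6, "yaw": -4.2},
  {"tx": 2.3, "ty": -1.7, "tz": -0.6, "yaw": -4.2},
  {"tx": 2.3, "ty": -1.7, "tz": -0.6, "yaw": -4.2},
  {"tx": 2.3, "ty": -1.7, "tz": -0.6, "yaw": -4.2},
  {"tx": 2.3, "ty": -1.7, "tz": -0.6, "yaw": -4.2},
  {"tx": 2.3, "ty": -1.7, "tz": -0.6, "yaw": -4.2},
  {"tx": 2.3, "ty": -1.7, "tz": -0.6, "yaw": -4.2},
  {"tx": 2.3, "ty": -1.7, "tz": -0.6, "yaw": -4.2},
  {"tx": 2.3, "ty": -1.7, "tz": -0.6, "yaw": -4.2},
  {"tx": 1.2, "ty": -0.9, "tz": -0.6, "yaw": -2.4},
  {},
  {},
], newtons=30)

```text
invalid input at $.steps[0]: expected keys tx, ty, tz, yaw, claw
```

Request:
servo_tool([
  {"tx": 1.2, "ty": -0.9, "tz": 0, "yaw": -2.2, "claw": 8.5},
  {"tx": 2.3, "ty": -1.7, "tz": -0.6, "yaw": -4.2, "claw": 8.5},
  {"tx": 2.3, "ty": -1.7, "tz": -0.6, "yaw": -4.2, "claw": 8.5},
  {"tx": 2.3, "ty": -1.7, "tz": -0.6, "yaw": -4.2, "claw": 8.5},
  {"tx": 2.3, "ty": -1.7, "tz": -0.6, "yaw": -4.2, "claw": 8.5},
  {"tx": 2.3, "ty": -1.7, "tz": -0.6, "yaw": -4.2, "claw": 8.5},
  {"tx": 2.3, "ty": -1.7, "tz": -0.6, "yaw": -4.2, "claw": 8.5},
  {"tx": 2.3, "ty": -1.7, "tz": -0.6, "yaw": -4.2, "claw": 8.5},
  {"tx": 2.3, "ty": -1.7, "tz": -0.6, "yaw": -4.2, "claw": 8.5},
  {"tx": 2.3, "ty": -1.7, "tz": -0.6, "yaw": -4.2, "claw": 8.5},
  {"tx": 2.3, "ty": -1.7, "tz": -0.6, "yaw": -4.2, "claw": 8.5},
  {"tx": 2.3, "ty": -1.7, "tz": -0.6, "yaw": -4.2, "claw": 8.5},
  {"tx": 2.3, "ty": -1.7, "tz": -0.6, "yaw": -4.2, "claw": 8.5},
  {"tx": 2.3, "ty": -1.7, "tz": -0.6, "yaw": -4.2, "claw": 8.5},
  {"tx": 2.3, "ty": -1.7, "tz": -0.6, "yaw": -4.2, "claw": 8.5},
  {"tx": 1.2, "ty": -0.9, "tz": -0.6, "yaw": -2.4, "claw": 8.5},
  {"tx": 0, "ty": 0, "tz": 0, "yaw": 0, "claw": 8.5},
  {"tx": 0, "ty": 0, "tz": 0, "yaw": 0, "claw": 8.5},
], newtons=30)

```text
time_s: 1.9
position: [0.592, 0.2358, 0.1602]
tool_rot: [[-0.0, 1.0, -0.001], [1.0, 0.0, 0.0], [0.0, -0.001, -1.0]]
ft_force: [-0.5, 0.8, 0.3]
grip_width: 0.0855
gripper_force: 0.0
```

Request:
servo_tool([
  {"tx": -0.2, "ty": 0.2, "tz": -1, "yaw": 0, "claw": 8.5},
  {"tx": 0, "ty": 0, "tz": -2, "yaw": 0, "claw": 8.5},
  {"tx": 0, "ty": 0, "tz": -3, "yaw": 0, "claw": 8.5},
  {"tx": 0, "ty": 0, "tz": -3, "yaw": 0, "claw": 8.5},
  {"tx": 0, "ty": 0, "tz": -2, "yaw": 0, "claw": 8.5},
  {"tx": 0, "ty": 0, "tz": -1, "yaw": 0, "claw": 8.5},
  {"tx": 0, "ty": 0, "tz": -1, "yaw": 0, "claw": 8.5},
  {"tx": 0, "ty": 0, "tz": 0, "yaw": 0, "claw": 8.5},
  {"tx": 0, "ty": 0, "tz": 0, "yaw": 0, "claw": 6},
  {"tx": 0, "ty": 0, "tz": 0, "yaw": 0, "claw": 5},
  {"tx": 0, "ty": 0, "tz": 0, "yaw": 0, "claw": 4},
  {"tx": 0, "ty": 0, "tz": 0, "yaw": 0, "claw": 4},
  {"tx": 0, "ty": 0, "tz": 0, "yaw": 0, "claw": 4},
  {"tx": 0, "ty": 0, "tz": 0, "yaw": 0, "claw": 4},
], newtons=30)

```text
time_s: 3.3
position: [0.5909, 0.2377, 0.0315]
tool_rot: [[0.001, 1.0, 0.002], [1.0, -0.001, 0.0], [0.0, 0.002, -1.0]]
ft_force: [-1.1, -0.6, 6.1]
grip_width: 0.047
gripper_force: 30.8
```

Request:
servo_tool([
  {"tx": 0, "ty": 0, "tz": 0.5, "yaw": 0, "claw": 4},
  {"tx": 0, "ty": 0, "tz": 1.5, "yaw": 0, "claw": 4},
  {"tx": 0, "ty": 0, "tz": 3, "yaw": 0, "claw": 4},
  {"tx": 0, "ty": 0, "tz": 3, "yaw": 0, "claw": 4},
  {"tx": 0, "ty": 0, "tz": 2, "yaw": 0, "claw": 4},
  {"tx": 0, "ty": -1, "tz": 1, "yaw": 0, "claw": 4},
  {"tx": -0.1, "ty": -2.5, "tz": 0, "yaw": 0, "claw": 4},
  {"tx": -0.2, "ty": -4, "tz": 0, "yaw": 0, "claw": 4},
  {"tx": -0.2, "ty": -4.5, "tz": 0, "yaw": 0, "claw": 4},
  {"tx": -0.2, "ty": -4.5, "tz": 0, "yaw": 0, "claw": 4},
  {"tx": -0.2, "ty": -4.5, "tz": 0, "yaw": 0, "claw": 4},
  {"tx": -0.2, "ty": -4.5, "tz": 0, "yaw": 0, "claw": 4},
  {"tx": -0.1, "ty": -4.5, "tz": 0, "yaw": 0, "claw": 4},
  {"tx": -0.1, "ty": -4.5, "tz": 0, "yaw": 0, "claw": 4},
  {"tx": -0.1, "ty": -4.5, "tz": 0, "yaw": 0, "claw": 4},
  {"tx": -0.1, "ty": -4.5, "tz": 0, "yaw": 0, "claw": 4},
  {"tx": -0.1, "ty": -4, "tz": 0, "yaw": 0, "claw": 4},
  {"tx": 0, "ty": -4, "tz": 0, "yaw": 0, "claw": 4},
  {"tx": 0, "ty": -2.2, "tz": 0, "yaw": 0, "claw": 4},
  {"tx": 0, "ty": -0.5, "tz": 0, "yaw": 0, "claw": 4},
], newtons=30)

```text
time_s: 5.3
position: [0.5733, -0.3073, 0.1392]
tool_rot: [[0.004, 1.0, -0.001], [1.0, -0.004, 0.0], [0.0, -0.001, -1.0]]
ft_force: [0.5, 0.3, -0.8]
grip_width: 0.0471
gripper_force: 31.2
```

Request:
servo_tool([
  {"tx": 0, "ty": 0, "tz": -2, "yaw": 0, "claw": 4},
  {"tx": 0, "ty": 0, "tz": -3, "yaw": 0, "claw": 4},
  {"tx": 0, "ty": 0, "tz": -2, "yaw": 0, "claw": 4},
  {"tx": 0, "ty": 0, "tz": 0, "yaw": 0, "claw": 4},
  {"tx": 0, "ty": 0, "tz": 0, "yaw": 0, "claw": 4},
], newtons=30)

```text
time_s: 5.8
position: [0.5745, -0.3039, 0.0707]
tool_rot: [[0.0, 1.0, -0.0], [1.0, -0.0, 0.0], [0.0, -0.0, -1.0]]
ft_force: [-0.1, 0.1, -0.9]
grip_width: 0.0464
gripper_force: 31.3
```

Run:
```python
from h import *
im,d=env.get_image('side'); cv2.imwrite('pics/s1.png',im[:,:,::-1]); np.savez('side1.npz',im=im)
s=env.observe();print(s['position'],s['ft_force'],s['grip_width'])
```

```text
[ 0.5749105  -0.30427761  0.07145124] [ 0.72307434 -0.9575473  -0.41731609] 0.04672400982573807
```

View pics/s1.png

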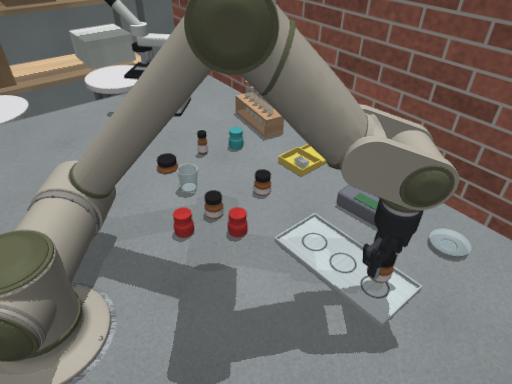

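The side view shows the jar held just above the far ring (375,287), with the other jars untouched. Next I'll lower it gently.

Request:
servo_tool([
  {"tx": 0, "ty": 0, "tz": -1.5, "yaw": 0, "claw": 4},
  {"tx": 0, "ty": 0, "tz": -1, "yaw": 0, "claw": 4},
  {"tx": 0, "ty": 0, "tz": -0.5, "yaw": 0, "claw": 4},
  {"tx": 0, "ty": 0, "tz": -0.2, "yaw": 0, "claw": 4},
  {"tx": 0, "ty": 0, "tz": -0.1, "yaw": 0, "claw": 4},
  {"tx": 0, "ty": 0, "tz": -0.1, "yaw": 0, "claw": 4},
  {"tx": 0, "ty": 0, "tz": -0.1, "yaw": 0, "claw": 4},
  {"tx": 0, "ty": 0, "tz": 0, "yaw": 0, "claw": 4},
  {"tx": 0, "ty": 0, "tz": 0, "yaw": 0, "claw": 4},
], newtons=30)

```text
time_s: 6.75
position: [0.5746, -0.3044, 0.0354]
tool_rot: [[0.001, 1.0, 0.0], [1.0, -0.001, -0.0], [-0.0, 0.0, -1.0]]
ft_force: [-0.3, 0.1, -0.7]
grip_width: 0.0465
gripper_force: 31.3
```

Request:
servo_tool([
  {"tx": 0, "ty": 0, "tz": -0.1, "yaw": 0, "claw": 4},
  {"tx": 0, "ty": 0, "tz": 0, "yaw": 0, "claw": 4},
  {"tx": 0, "ty": 0, "tz": 0, "yaw": 0, "claw": 4},
], newtons=30)

```text
time_s: 7.05
position: [0.5746, -0.3044, 0.0345]
tool_rot: [[0.001, 1.0, 0.0], [1.0, -0.001, -0.0], [-0.0, 0.0, -1.0]]
ft_force: [-0.6, 0.6, 1.5]
grip_width: 0.0464
gripper_force: 31.4
```

Request:
servo_tool([
  {"tx": 0, "ty": 0, "tz": -0.1, "yaw": 0, "claw": 4},
  {"tx": 0, "ty": 0, "tz": 0, "yaw": 0, "claw": 4},
  {"tx": 0, "ty": 0, "tz": 0, "yaw": 0, "claw": 4},
], newtons=30)

```text
time_s: 7.35
position: [0.5746, -0.3044, 0.0344]
tool_rot: [[0.0, 1.0, 0.001], [1.0, -0.0, -0.001], [-0.001, 0.001, -1.0]]
ft_force: [-3.2, 1.3, 9.1]
grip_width: 0.0465
gripper_force: 32.1
```

Contact felt at about 9 N. Now releasing, rising and heading to the next jar.

Request:
servo_tool([
  {"tx": 0, "ty": 0, "tz": 0, "yaw": 0, "claw": 5},
  {"tx": 0, "ty": 0, "tz": 0, "yaw": 0, "claw": 5.5},
  {"tx": 0, "ty": 0, "tz": 0, "yaw": 0, "claw": 6.2},
  {"tx": 0, "ty": 0, "tz": 0, "yaw": 0, "claw": 7},
  {"tx": 0, "ty": 0, "tz": 0, "yaw": 0, "claw": 7},
  {"tx": 0, "ty": 0, "tz": 1, "yaw": 0, "claw": 7},
  {"tx": 0, "ty": 0, "tz": 3, "yaw": 0, "claw": 7},
  {"tx": 0, "ty": 0, "tz": 4, "yaw": 0, "claw": 7},
  {"tx": 0, "ty": 1, "tz": 3, "yaw": 0, "claw": 7},
  {"tx": 0.2, "ty": 3, "tz": 1, "yaw": 0, "claw": 8.5},
  {"tx": 0.2, "ty": 4, "tz": 0, "yaw": 0, "claw": 8.5},
  {"tx": 0.2, "ty": 4.5, "tz": 0, "yaw": 0, "claw": 8.5},
  {"tx": 0.2, "ty": 4.5, "tz": 0, "yaw": 0, "claw": 8.5},
  {"tx": 0.2, "ty": 4.5, "tz": 0, "yaw": 0, "claw": 8.5},
  {"tx": 0.3, "ty": 4.5, "tz": 0, "yaw": 0, "claw": 8.5},
  {"tx": 0.3, "ty": 4.5, "tz": 0, "yaw": 0, "claw": 8.5},
  {"tx": 0.3, "ty": 4.5, "tz": 0, "yaw": 0, "claw": 8.5},
  {"tx": 0.05, "ty": 3, "tz": 0, "yaw": 0, "claw": 8.5},
  {"tx": 0, "ty": 2.1, "tz": 0, "yaw": 0, "claw": 8.5},
  {"tx": 0, "ty": 0, "tz": 0, "yaw": 0, "claw": 8.5},
], newtons=30)

```text
time_s: 9.35
position: [0.5938, 0.0992, 0.1541]
tool_rot: [[-0.003, 1.0, 0.001], [1.0, 0.003, 0.0], [0.0, 0.001, -1.0]]
ft_force: [-0.6, -0.8, -0.3]
grip_width: 0.0854
gripper_force: 0.0
```

Run:
```python
from h import *
s=env.observe();print(s['position'],s['ft_force'],s['grip_width'])
im,d=env.get_image('top'); sd,_=env.get_image('side');np.savez('t2.npz',im=im,sd=sd)
cv2.imwrite('pics/t2.png',np.hstack([cv2.resize(im[:,:,::-1],(400,300)),cv2.resize(sd[:,:,::-1],(400,300))]))
for o in circles('top',im,(305,148,428,205),.063,65): print('top',*o)
```

```text
[0.5937588  0.09918715 0.15406947] [-0.56926426 -0.81201719 -0.28505307] 0.08536184876780618
top [410.1 171.4] [ 20  18 277] [410.2 171.5   9.9] [ 0.5744 -0.2981  0.063 ]
```

View pics/t2.png

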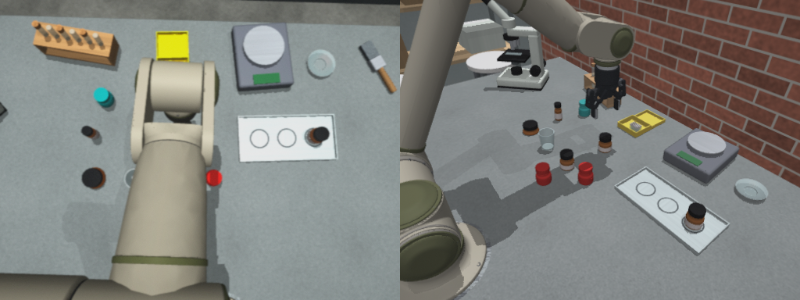

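The first jar stands on the far ring, at about (410,171) in the top view. I'll check its centring closely.

Run:
```python
from h import *
z=np.load('t2.npz');im,sd=z['im'],z['sd']
for th in (30,35,40,45,50): 
  for o in circles('top',im,(305,148,428,205),.063,th): print(th,*o)
print(im[172,396:424].tolist())
a=cv2.resize(im[150:205,370:435,::-1],(400,340),interpolation=cv2.INTER_CUBIC)
b=cv2.resize(sd[245:315,335:417,::-1],(400,340),interpolation=cv2.INTER_CUBIC)
cv2.imwrite('pics/c2.png',np.hstack([a,b]))
```

```text
50 [410.1 171.3] [ 19  18 248] [410.2 171.1   9.3] [ 0.5747 -0.2982  0.063 ]
[[94, 73, 60], [93, 64, 45], [97, 60, 38], [92, 60, 41], [72, 51, 40], [46, 41, 37], [37, 39, 39], [38, 40, 42], [46, 47, 49], [44, 46, 47], [42, 44, 45], [45, 46, 48], [46, 47, 49], [46, 46, 49], [45, 46, 47], [42, 44, 46], [42, 45, 45], [46, 47, 48], [42, 43, 45], [42, 44, 45], [41, 43, 44], [42, 44, 45], [40, 42, 43], [42, 44, 44], [66, 70, 71], [130, 136, 139], [193, 200, 202], [220, 227, 228]]
```

View pics/c2.png

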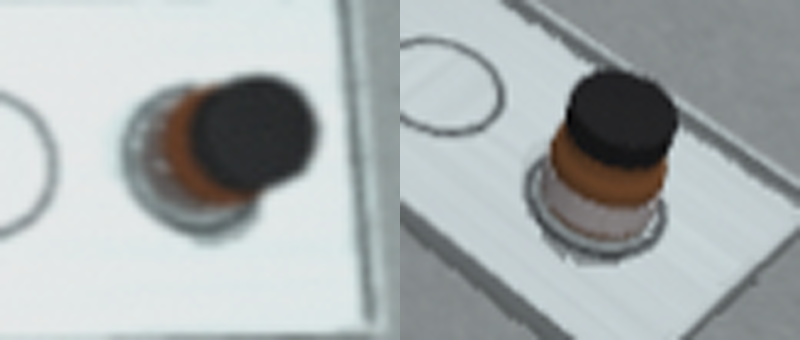

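```bash
cat >> h.py <<'E'
def axis(uvt,uvs):
    """xy of a vertical axis from the lid centroids: cross the two rays as seen in plan"""
    A=[];b=[]
    for n,uv in(('top',uvt),('side',uvs)):
        c=np.array(env.camera_model(n)['T'])[:2,3]; d=ray(n,[uv],.05)[0,:2]-c; m=np.array([-d[1],d[0]])/np.hypot(*d); A.append(m); b.append(m@c)
    return np.linalg.solve(A,b)
E
python3 - <<'E'
from h import *
z=np.load('t2.npz'); g=lambda n,im,b,th: [o[0] for o in circles(n,im,b,.063,th)]
t=g('top',z['im'],(395,155,428,190),60); s=g('side',z['sd'],(360,250,400,300),50); print(t,s,axis(t[0],s[0]))
i=np.load('top0.npz')['im'];j=np.load('side0.npz')['im']
for bt,bs in(((160,145,185,175),(220,140,245,165)),((222,145,250,175),(250,165,280,187)),((222,215,250,245),(200,185,225,207))):
    t=g('top',i,bt,60);s=g('side',j,bs,50);print(t,s,axis(t[0],s[0]))
E
```

```text
[array([410.1, 171.4])] [array([379.7, 269.5])] [ 0.57637977 -0.30350941]
[array([171.9, 161. ])] [array([230.7, 153.7])] [0.59209333 0.23911022]
[array([235.2, 160.4])] [array([262.4, 175.9])] [0.59610131 0.09710171]
[array([233. , 230.7])] [array([212.8, 197.7])] [0.43788908 0.10087033]
```

The first jar's axis is within about 2 mm of the ring centre, which is good. Now picking the second jar.

Request:
servo_tool([
  {"tx": 0.1, "ty": 0, "tz": -1, "yaw": 0, "claw": 8.5},
  {"tx": 0, "ty": 0, "tz": -2, "yaw": 0, "claw": 8.5},
  {"tx": 0, "ty": 0, "tz": -3, "yaw": 0, "claw": 8.5},
  {"tx": 0, "ty": 0, "tz": -3, "yaw": 0, "claw": 8.5},
  {"tx": 0, "ty": 0, "tz": -2, "yaw": 0, "claw": 8.5},
  {"tx": 0, "ty": 0, "tz": -1.2, "yaw": 0, "claw": 8.5},
  {"tx": 0, "ty": 0, "tz": 0, "yaw": 0, "claw": 8.5},
  {"tx": 0, "ty": 0, "tz": 0, "yaw": 0, "claw": 6},
  {"tx": 0, "ty": 0, "tz": 0, "yaw": 0, "claw": 5},
  {"tx": 0, "ty": 0, "tz": 0, "yaw": 0, "claw": 4},
  {"tx": 0, "ty": 0, "tz": 0, "yaw": 0, "claw": 4},
  {"tx": 0, "ty": 0, "tz": 0, "yaw": 0, "claw": 4},
  {"tx": 0, "ty": 0, "tz": 0, "yaw": 0, "claw": 4},
], newtons=30)

```text
time_s: 10.75
position: [0.5956, 0.0966, 0.0326]
tool_rot: [[0.0, 1.0, 0.002], [1.0, -0.0, -0.0], [-0.0, 0.002, -1.0]]
ft_force: [-1.9, -0.4, 6.8]
grip_width: 0.0466
gripper_force: 30.8
```

Request:
servo_tool([
  {"tx": 0, "ty": 0, "tz": 0.5, "yaw": 0, "claw": 4},
  {"tx": 0, "ty": 0, "tz": 1.5, "yaw": 0, "claw": 4},
  {"tx": 0, "ty": 0, "tz": 3, "yaw": 0, "claw": 4},
  {"tx": 0, "ty": 0, "tz": 3, "yaw": 0, "claw": 4},
  {"tx": 0, "ty": 0, "tz": 2, "yaw": 0, "claw": 4},
  {"tx": 0, "ty": -1, "tz": 1, "yaw": 0, "claw": 4},
  {"tx": -0.2, "ty": -2.5, "tz": 0, "yaw": 0, "claw": 4},
  {"tx": -0.4, "ty": -4, "tz": 0, "yaw": 0, "claw": 4},
  {"tx": -0.4, "ty": -4.5, "tz": 0, "yaw": 0, "claw": 4},
  {"tx": -0.4, "ty": -4.5, "tz": 0, "yaw": 0, "claw": 4},
  {"tx": -0.4, "ty": -4.5, "tz": 0, "yaw": 0, "claw": 4},
  {"tx": -0.4, "ty": -4, "tz": 0, "yaw": 0, "claw": 4},
  {"tx": -0.2, "ty": -3.5, "tz": 0, "yaw": 0, "claw": 4},
  {"tx": 0, "ty": -2.1, "tz": 0, "yaw": 0, "claw": 4},
  {"tx": 0, "ty": -1, "tz": 0, "yaw": 0, "claw": 4},
  {"tx": 0, "ty": 0, "tz": -2, "yaw": 0, "claw": 4},
  {"tx": 0, "ty": 0, "tz": -3, "yaw": 0, "claw": 4},
  {"tx": 0, "ty": 0, "tz": -2, "yaw": 0, "claw": 4},
  {"tx": 0, "ty": 0, "tz": 0, "yaw": 0, "claw": 4},
  {"tx": 0, "ty": 0, "tz": 0, "yaw": 0, "claw": 4},
], newtons=30)

```text
time_s: 12.75
position: [0.5712, -0.2191, 0.0716]
tool_rot: [[-0.0, 1.0, -0.0], [1.0, 0.0, 0.0], [0.0, -0.0, -1.0]]
ft_force: [-0.7, -0.5, -1.6]
grip_width: 0.0464
gripper_force: 31.5
```

On target; lowering.

Request:
servo_tool([
  {"tx": 0, "ty": 0, "tz": -1.5, "yaw": 0, "claw": 4},
  {"tx": 0, "ty": 0, "tz": -1, "yaw": 0, "claw": 4},
  {"tx": 0, "ty": 0, "tz": -0.5, "yaw": 0, "claw": 4},
  {"tx": 0, "ty": 0, "tz": -0.2, "yaw": 0, "claw": 4},
  {"tx": 0, "ty": 0, "tz": -0.1, "yaw": 0, "claw": 4},
  {"tx": 0, "ty": 0, "tz": -0.1, "yaw": 0, "claw": 4},
  {"tx": 0, "ty": 0, "tz": -0.1, "yaw": 0, "claw": 4},
  {"tx": 0, "ty": 0, "tz": -0.1, "yaw": 0, "claw": 4},
  {"tx": 0, "ty": 0, "tz": 0, "yaw": 0, "claw": 4},
  {"tx": 0, "ty": 0, "tz": 0, "yaw": 0, "claw": 4},
], newtons=30)

```text
time_s: 13.75
position: [0.5711, -0.2194, 0.0356]
tool_rot: [[0.0, 1.0, 0.0], [1.0, -0.0, -0.0], [-0.0, 0.0, -1.0]]
ft_force: [0.1, 0.9, 2.2]
grip_width: 0.0464
gripper_force: 31.8
```

Request:
servo_tool([
  {"tx": 0, "ty": 0, "tz": -0.1, "yaw": 0, "claw": 4},
  {"tx": 0, "ty": 0, "tz": 0, "yaw": 0, "claw": 5},
  {"tx": 0, "ty": 0, "tz": 0, "yaw": 0, "claw": 5.5},
  {"tx": 0, "ty": 0, "tz": 0, "yaw": 0, "claw": 6.2},
  {"tx": 0, "ty": 0, "tz": 0, "yaw": 0, "claw": 7},
  {"tx": 0, "ty": 0, "tz": 0, "yaw": 0, "claw": 7},
  {"tx": 0, "ty": 0, "tz": 1, "yaw": 0, "claw": 7},
  {"tx": 0, "ty": 0, "tz": 3, "yaw": 0, "claw": 7},
  {"tx": 0, "ty": 0, "tz": 4, "yaw": 0, "claw": 7},
  {"tx": 0, "ty": 1, "tz": 3, "yaw": 0, "claw": 7},
  {"tx": -1, "ty": 2.5, "tz": 1, "yaw": 0, "claw": 8.5},
  {"tx": -1.5, "ty": 4, "tz": 0, "yaw": 0, "claw": 8.5},
  {"tx": -2, "ty": 4.5, "tz": 0, "yaw": 0, "claw": 8.5},
  {"tx": -2, "ty": 4.5, "tz": 0, "yaw": 0, "claw": 8.5},
  {"tx": -2, "ty": 4.5, "tz": 0, "yaw": 0, "claw": 8.5},
  {"tx": -2, "ty": 4.5, "tz": 0, "yaw": 0, "claw": 8.5},
  {"tx": -1.8, "ty": 3.5, "tz": 0, "yaw": 0, "claw": 8.5},
  {"tx": -1, "ty": 2, "tz": 0, "yaw": 0, "claw": 8.5},
  {"tx": 0, "ty": 1, "tz": 0, "yaw": 0, "claw": 8.5},
  {"tx": 0, "ty": 0, "tz": 0, "yaw": 0, "claw": 8.5},
], newtons=30)

```text
time_s: 15.75
position: [0.4385, 0.1012, 0.1549]
tool_rot: [[-0.001, 1.0, 0.001], [1.0, 0.001, -0.0], [-0.0, 0.001, -1.0]]
ft_force: [0.0, 0.1, -0.1]
grip_width: 0.0848
gripper_force: 0.0
```

Run:
```python
from h import *
s=env.observe();print(s['position'],s['ft_force'])
im,d=env.get_image('top'); sd,_=env.get_image('side');np.savez('t3.npz',im=im,sd=sd)
cv2.imwrite('pics/t3.png',np.hstack([cv2.resize(im[:,:,::-1],(400,300)),cv2.resize(sd[:,:,::-1],(400,300))]))
for o in circles('top',im,(305,148,428,205),.063,60): print('top',*o)
for o in circles('side',sd,(300,210,410,300),.063,50): print('side',*o)
```

```text
[0.43853003 0.10119772 0.15491021] [ 0.02483131  0.07579424 -0.13323548]
top [410.1 171.4] [ 19  18 267] [410.  171.    9.5] [ 0.5744 -0.2982  0.063 ]
top [373.8 172.4] [ 19  18 263] [374.  173.    9.5] [ 0.5708 -0.2152  0.063 ]
side [346.6 246.4] [ 20  18 282] [346.5 246.5   9.9] [ 0.5633 -0.2254  0.063 ]
side [379.8 269.5] [ 23  20 350] [379.9 269.5  11.1] [ 0.5671 -0.308   0.063 ]
```

View pics/t3.png

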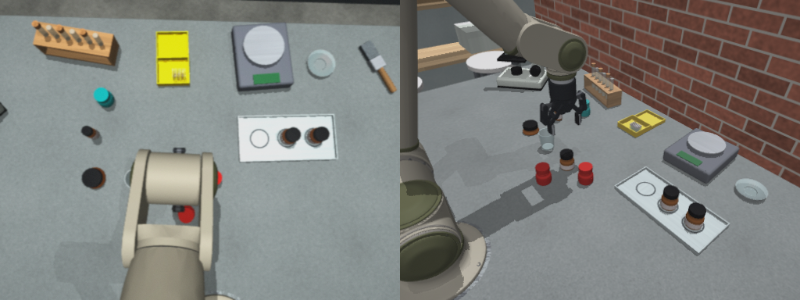

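Two jars now stand on the tray, with lids at (410,171) and (374,172), and the gripper is above the third. The second looks about as well centred as the first. Picking the third.

Request:
servo_tool([
  {"tx": 0, "ty": -0.05, "tz": -1, "yaw": 0, "claw": 8.5},
  {"tx": 0, "ty": 0, "tz": -2, "yaw": 0, "claw": 8.5},
  {"tx": 0, "ty": 0, "tz": -3, "yaw": 0, "claw": 8.5},
  {"tx": 0, "ty": 0, "tz": -3, "yaw": 0, "claw": 8.5},
  {"tx": 0, "ty": 0, "tz": -2, "yaw": 0, "claw": 8.5},
  {"tx": 0, "ty": 0, "tz": -1.3, "yaw": 0, "claw": 8.5},
  {"tx": 0, "ty": 0, "tz": 0, "yaw": 0, "claw": 8.5},
  {"tx": 0, "ty": 0, "tz": 0, "yaw": 0, "claw": 6},
  {"tx": 0, "ty": 0, "tz": 0, "yaw": 0, "claw": 5},
  {"tx": 0, "ty": 0, "tz": 0, "yaw": 0, "claw": 4},
  {"tx": 0, "ty": 0, "tz": 0, "yaw": 0, "claw": 4},
  {"tx": 0, "ty": 0, "tz": 0, "yaw": 0, "claw": 4},
  {"tx": 0, "ty": 0, "tz": 0, "yaw": 0, "claw": 4},
], newtons=30)

```text
time_s: 17.15
position: [0.4384, 0.1, 0.0322]
tool_rot: [[0.0, 1.0, 0.002], [1.0, -0.0, -0.0], [-0.0, 0.002, -1.0]]
ft_force: [-0.8, -1.4, 5.1]
grip_width: 0.0465
gripper_force: 30.1
```

Run:
```python
from h import *
print(axis((410.1,171.4),(379.8,269.5)),axis((373.8,172.4),(346.6,246.4)))
```

```text
[ 0.5764432 -0.3036785] [ 0.57288251 -0.2193963 ]
```

Request:
servo_tool([
  {"tx": 0, "ty": 0, "tz": 0.5, "yaw": 0, "claw": 4},
  {"tx": 0, "ty": 0, "tz": 1.5, "yaw": 0, "claw": 4},
  {"tx": 0, "ty": 0, "tz": 3, "yaw": 0, "claw": 4},
  {"tx": 0, "ty": 0, "tz": 3, "yaw": 0, "claw": 4},
  {"tx": 0, "ty": 0, "tz": 2, "yaw": 0, "claw": 4},
  {"tx": 0.5, "ty": -0.5, "tz": 1, "yaw": 0, "claw": 4},
  {"tx": 1.5, "ty": -2.5, "tz": 0, "yaw": 0, "claw": 4},
  {"tx": 2, "ty": -3.5, "tz": 0, "yaw": 0, "claw": 4},
  {"tx": 2, "ty": -4, "tz": 0, "yaw": 0, "claw": 4},
  {"tx": 2, "ty": -4, "tz": 0, "yaw": 0, "claw": 4},
  {"tx": 2, "ty": -3.5, "tz": 0, "yaw": 0, "claw": 4},
  {"tx": 1.5, "ty": -3, "tz": 0, "yaw": 0, "claw": 4},
  {"tx": 1, "ty": -1.7, "tz": 0, "yaw": 0, "claw": 4},
  {"tx": 0.4, "ty": -0.7, "tz": 0, "yaw": 0, "claw": 4},
  {"tx": 0, "ty": 0, "tz": 0, "yaw": 0, "claw": 4},
  {"tx": 0, "ty": 0, "tz": -2, "yaw": 0, "claw": 4},
  {"tx": 0, "ty": 0, "tz": -3, "yaw": 0, "claw": 4},
  {"tx": 0, "ty": 0, "tz": -2, "yaw": 0, "claw": 4},
  {"tx": 0, "ty": 0, "tz": 0, "yaw": 0, "claw": 4},
  {"tx": 0, "ty": 0, "tz": 0, "yaw": 0, "claw": 4},
], newtons=30)

```text
time_s: 19.15
position: [0.567, -0.133, 0.0721]
tool_rot: [[-0.0, 1.0, 0.0], [1.0, 0.0, -0.0], [-0.0, 0.0, -1.0]]
ft_force: [-0.8, -0.6, -0.8]
grip_width: 0.0466
gripper_force: 31.4
```

Request:
servo_tool([
  {"tx": 0.05, "ty": -0.05, "tz": -1.5, "yaw": 0, "claw": 4},
  {"tx": 0, "ty": 0, "tz": -1, "yaw": 0, "claw": 4},
  {"tx": 0, "ty": 0, "tz": -0.5, "yaw": 0, "claw": 4},
  {"tx": 0, "ty": 0, "tz": -0.2, "yaw": 0, "claw": 4},
  {"tx": 0, "ty": 0, "tz": -0.1, "yaw": 0, "claw": 4},
  {"tx": 0, "ty": 0, "tz": -0.1, "yaw": 0, "claw": 4},
  {"tx": 0, "ty": 0, "tz": -0.1, "yaw": 0, "claw": 4},
  {"tx": 0, "ty": 0, "tz": -0.1, "yaw": 0, "claw": 4},
  {"tx": 0, "ty": 0, "tz": 0, "yaw": 0, "claw": 4},
  {"tx": 0, "ty": 0, "tz": 0, "yaw": 0, "claw": 4},
], newtons=30)

```text
time_s: 20.15
position: [0.5675, -0.1344, 0.0354]
tool_rot: [[0.001, 1.0, 0.0], [1.0, -0.001, 0.0], [0.0, 0.0, -1.0]]
ft_force: [-0.6, -0.5, -1.7]
grip_width: 0.0465
gripper_force: 31.4
```

Request:
servo_tool([
  {"tx": 0, "ty": 0, "tz": -0.05, "yaw": 0, "claw": 4},
  {"tx": 0, "ty": 0, "tz": -0.05, "yaw": 0, "claw": 4},
  {"tx": 0, "ty": 0, "tz": 0, "yaw": 0, "claw": 4},
], newtons=30)

```text
time_s: 20.45
position: [0.5676, -0.1344, 0.0353]
tool_rot: [[0.0, 1.0, 0.001], [1.0, -0.0, -0.0], [-0.0, 0.001, -1.0]]
ft_force: [-2.7, 1.1, 7.5]
grip_width: 0.046
gripper_force: 32.2
```

Contact felt. Releasing, rising and moving clear.

Request:
servo_tool([
  {"tx": 0, "ty": 0, "tz": 0, "yaw": 0, "claw": 5},
  {"tx": 0, "ty": 0, "tz": 0, "yaw": 0, "claw": 5.5},
  {"tx": 0, "ty": 0, "tz": 0, "yaw": 0, "claw": 6.2},
  {"tx": 0, "ty": 0, "tz": 0, "yaw": 0, "claw": 7},
  {"tx": 0, "ty": 0, "tz": 0, "yaw": 0, "claw": 7},
  {"tx": 0, "ty": 0, "tz": 1, "yaw": 0, "claw": 7},
  {"tx": 0, "ty": 0, "tz": 3, "yaw": 0, "claw": 7},
  {"tx": 0, "ty": 0, "tz": 4, "yaw": 0, "claw": 7},
  {"tx": 0, "ty": 0, "tz": 4, "yaw": 0, "claw": 7},
  {"tx": 0, "ty": 1, "tz": 2, "yaw": 0, "claw": 7},
  {"tx": -1, "ty": 3, "tz": 1, "yaw": 0, "claw": 7},
  {"tx": -2, "ty": 4, "tz": 0, "yaw": 0, "claw": 7},
  {"tx": -2, "ty": 4, "tz": 0, "yaw": 0, "claw": 7},
  {"tx": -2, "ty": 4, "tz": 0, "yaw": 0, "claw": 7},
  {"tx": -1, "ty": 4, "tz": 0, "yaw": 0, "claw": 7},
  {"tx": -1, "ty": 3, "tz": 0, "yaw": 0, "claw": 7},
  {"tx": 0, "ty": 1, "tz": 0, "yaw": 0, "claw": 7},
  {"tx": 0, "ty": 0, "tz": 0, "yaw": 0, "claw": 7},
  {"tx": 0, "ty": 0, "tz": 0, "yaw": 0, "claw": 7},
], newtons=30)

```text
time_s: 22.35
position: [0.4781, 0.1049, 0.1846]
tool_rot: [[0.001, 1.0, 0.001], [1.0, -0.001, -0.0], [-0.0, 0.001, -1.0]]
ft_force: [-0.5, -0.4, 0.3]
grip_width: 0.0699
gripper_force: 0.0
```

Run:
```python
from h import *
im,d=env.get_image('top'); sd,_=env.get_image('side')
cv2.imwrite('pics/t4.png',np.hstack([cv2.resize(im[:,:,::-1],(400,300)),cv2.resize(sd[205:310,270:410,::-1],(400,300))]))
t=sorted([o[0] for o in circles('top',im,(305,148,428,205),.063,60)],key=lambda c:c[0])
s=sorted([o[0] for o in circles('side',sd,(290,210,410,300),.063,50)],key=lambda c:c[0])
print(t,s)
for a,b in zip(t,s): print(axis(a,b))
```

```text
[array([337.1, 173.5]), array([373.9, 172.4]), array([410. , 171.3])] [array([317.1, 225.8]), array([346.6, 246.4]), array([379.7, 269.5])]
[ 0.56899484 -0.13467617]
[ 0.57280137 -0.21944755]
[ 0.57664549 -0.30338445]
```

View pics/t4.png

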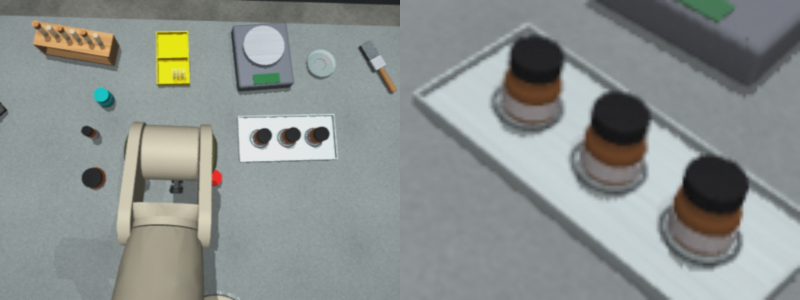

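The three jars stand upright in line, one on each ring, at top (337,173), (374,172) and (410,171). Each is within about 2 mm of its ring centre, and the arm is clear.

```bash
python3 -c "
from rig import env
print(env.close_job())"
```

```text
the job is handed in; nothing more can be done
None
```

The three squat amber jars stand upright on the tray's three ring marks, each within about 2 mm of centre by camera measurement; the job was handed in at about 22 s of the 69 s allowed, with the arm clear.

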